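# Shake the flux bottle on the sprung pad

### The arm

A 6-joint arm with a two-finger parallel gripper is mounted at the origin on a cart in front of the work surface, level with it; the furniture and walls round the work are solid. World frame = base frame: x ahead of the robot, y to its left, z up, the work surface at z = 0. Lengths are in m, angles in rad, forces in N, time in s.
With the tool pointing down it reaches from about 0.275 to 0.825 m from the base axis. Payload 5.2 kg.
Tool frame: the origin (TCP) lies between the finger pads; the fingertips stand 22 mm ahead of it and the grasp point (between the pads) lies 3 mm ahead of it (arm.tcp_to_tips is the distance from the TCP to the fingertips, in m); z points along the fingers, x is the direction in which the jaws open and shut, and the axes are right-handed (so a half turn about z gives the same grasp; the last joint's range is limited). The gripper opens to 93 mm and grips with 3 to 60 N. Pads are 15 mm wide; open, the fingers measure 128 mm over their backs; the gripper's body (75 mm by 188 mm) begins 65 mm behind the grasp point.
Start: joints at [1.057, 0.259, 1.535, -0, 1.348, -0.203], TCP at [0.168, 0.524, 0.206] pointing down, gripper open.
Joint ranges: [-3.14, 3.14], [-0.91, 2.08], [0.19, 2.58], [-1.22, 4.36], [0.22, 2.71], [-3.12, 3.12]. Speed limits (rad/s): [2.57, 2.57, 3.14, 3.14, 3.14, 3.14].

### API

Orientations are given as a unit quaternion [w, x, y, z].
In Python, from station import arm gives the robot as it stands.
- The arm moves only by the shell command python3 -m handwheel 'ROWS' [OPENING] [FORCE]. ROWS is JSON, a list of rows, each an object with "translation": the shift along the tool's x, y, z as a fraction of full scale, a list of three; "turn": the turn about the tool's z as a fraction of full scale. A call has 1 to 8 rows; each row is the pose to reach, as a shift and turn from the pose commanded when the call began, along the tool's axes at that moment; what a row does not reach only later rows make up. Full scale, the value 1, is 0.4 m for a shift and pi/2 rad for a turn. A row lasts 1/10 s, in which the tool goes at most 50 mm and 8.59 degrees, less where a joint would pass 70% of its speed; a pose out of reach is approached as far as the arm can. A call with a number of a shift or a turn outside -1 to 1 is refused whole. A call with a gripper value outside its range is refused whole. OPENING is the opening, from 0 (shut) to 1 (fully open), set as the call begins (- or left out, the last holds). The fingers move at their own pace and stop on an object; FORCE is the grip in N (left out, the last holds). Time passes only in rows, so rows that repeat a pose let the fingers close. It gives the time, the measured TCP pose, the force and the opening at its end, in the units of the state.
- arm.observe(): the state, without advancing time (a new reading comes with each control period).
- arm.get_image(name): name is "side" or "top" or "wrist"; returns a dict with "image" (400x640x3 uint8, red, green, blue), "fx", "fy", "cx", "cy" (pixels), "R" (3x3) and "t" (3): a world point X has camera coordinates R X + t. Camera axes: x right, y down, z forward; pixel columns grow to the right and rows downward; lengths in m; the calibration is good to about 2 mm. A picture is of the moment at which its call begins. There is no depth.
- arm.sign_off(): hands the job in, once; it reports no verdict.
The state is a dict: "t": time; "joint_positions": joint angles; "joint_vel": joint speeds; "joint_efforts": joint torques, N m; "eef_pos": TCP position; "ee_rot": TCP orientation; "ft_force": force on the tool from outside, world axes, zero at the start; "wrist_torque": the same for the moment, N m; "finger_gap": finger opening in m.
Only numpy, scipy, OpenCV 4.12 (cv2) and the standard library are available. Lean on these libraries where they do the work, as an engineer would, in place of code of your own. Each camera call takes 0.05 s, during which the arm holds its last target. There are 200 camera calls.

### The job

Mix the flux: hold the slender bottle with the pointed cap upright on the middle of the shaker's round sprung pad and press it down until the pad is fully depressed, for about a second. Then stand the bottle back upright on the bench where it stood, let go, and leave the squat jar and the solder spool where they are.

Things in the scene. Friction and masses are not known exactly. Their poses are not given: they have to be found in the camera images.
- flux_bottle: slender cream plastic flux bottle with a narrow pointed screw cap, 48 mm in diameter, 103 mm high with the cap (cap from height 79 mm up, 26 mm wide); grip the straight round body, 0 to about 70 mm high. 0.08 to 0.15 kg. Origin: centre of its underside; z up to the cap. It stands on the bench in one of three places shared out among bottle, jar and spool
- pad_top (a point): centre of the top of the shaker's sprung pad: a flat dark round disc, 76 mm across, on a grey box-shaped bench shaker (124 x 108 mm, 53 mm high, fixed). It moves with the pad: 72 mm above the bench at rest, 60 mm when fully depressed (12 mm straight down to a firm stop), z up. Sinks from about 3 N, fully down at 8 to 9 N, bottle's weight included (that alone does not sink it); springs back
- squat_jar: bystander: squat pale glassy jar with a flat light metal lid, 60 mm in diameter, 62 mm high, standing on the bench. Origin: centre of its underside; z up
- solder_spool: bystander: spool of solder, 55 mm in diameter, 40 mm high, standing on its flange on the bench. Origin: centre of its underside; z up
Mind the look-alikes: they are no part of the job. There is more than one size of the flux_bottle; the one meant has the size given above.

How it is judged:
On the way:
1. the upright bottle stands on the middle of the pad and holds it fully depressed for about a second (height (world z) of pad_top below 0.062 m and horizontal distance between flux_bottle and pad_top below 0.02 m and z of flux_bottle in the frame of pad_top below 0.006 m and angle between flux_bottle's own z axis and vertical below 0.2 rad), for 0.8 s.
At the end, for the whole second after the job is handed in: After the pad was held down by the bottle (within 2 mm of its stop, bottle within 20 mm of the pad's centre and 11 degrees of upright, for 0.8 s), the bottle stands on the bench at rest, upright within 8 degrees, within 40 mm of where it stood at the start, and the pad is up again (distance of flux_bottle from where it was at the start of the episode below 0.04 m and angle between flux_bottle's own z axis and vertical below 0.15 rad and height (world z) of flux_bottle below 0.006 m and linear speed of flux_bottle below 0.02 m/s and height (world z) of pad_top above 0.069 m); the robot touches nothing.
It fails at once if the squat jar or the solder spool is moved by more than 30 mm or knocked over (distance of any of squat_jar, solder_spool from where it was at the start of the episode above 0.03 m or angle between any of squat_jar, solder_spool's own z axis and vertical above 0.5 rad).
It also fails if it takes over 56 s, if anything falls off the work surface, if the arm or the gripper's body presses on something with over 40 N, if the wrist force passes 120 N, or if a joint passes its speed limit or range.

## Working session

There is one attempt and no reset: what is moved stays moved. The work goes in short steps, Python scripts to look and compute and a shell command to move; the robot and the scene stay as the last step left them, time stands still between calls to the robot, and variables do not carry over. Pictures are saved under pics/ and viewed, about 8 in all and at most 12, crops included, and the job is handed in when it is done.

```bash
mkdir -p pics; ls; python3 - <<'E'
from station import arm
import cv2,json,numpy as np
s=arm.observe();print(s)
for n in("top","side"):
    d=arm.get_image(n);cv2.imwrite(f"pics/{n}0.png",cv2.cvtColor(d["image"],cv2.COLOR_RGB2BGR))
    print(n,d["fx"],d["cx"],d["cy"],np.round(d["R"],3).tolist(),np.round(d["t"],3))
E
```

```text
pics
{'t': 0.0, 'joint_positions': array([ 1.05719522e+00,  2.59308204e-01,  1.53608687e+00, -2.77841255e-05,
        1.34799208e+00, -2.02791025e-01]), 'joint_vel': array([ 0.000678  ,  0.0012697 , -0.00057321, -0.00105423,  0.00054123,
       -0.00107551]), 'joint_efforts': array([-2.06892205e-04, -4.37323272e+01, -2.84004039e+01,  7.17840437e-02,
        4.14518500e-02, -1.20587101e-04]), 'eef_pos': array([0.16790182, 0.52314296, 0.20493494]), 'ee_rot': array([ 3.84081426e-04,  8.08029419e-01,  5.89141455e-01, -8.10998047e-04]), 'ft_force': array([-0.26733387, -0.46236993,  0.24742804]), 'wrist_torque': array([-0.03396834, -0.00230001,  0.02783898]), 'finger_gap': 0.09289368885766526}
top 448.28719900467837 319.46851891833506 206.42462032313395 [[-0.016, -1.0, -0.026], [-0.998, 0.018, -0.062], [0.062, 0.025, -0.998]] [0.003 0.506 1.19 ]
side 419.1886561512236 309.5295432686433 200.0001298079479 [[0.998, 0.059, 0.002], [0.038, -0.621, -0.783], [-0.045, 0.781, -0.622]] [-0.509  0.03   1.   ]
```

View pics/top0.png

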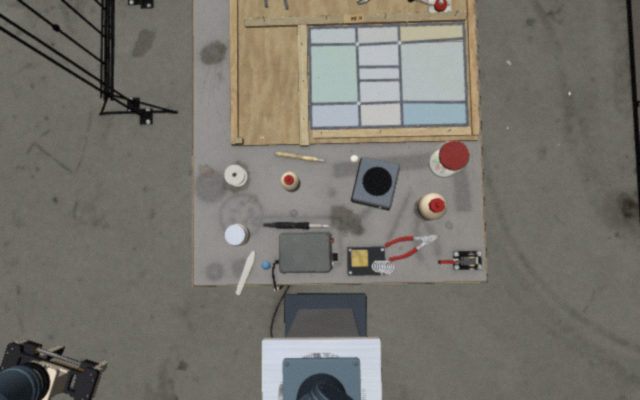

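View pics/side0.png

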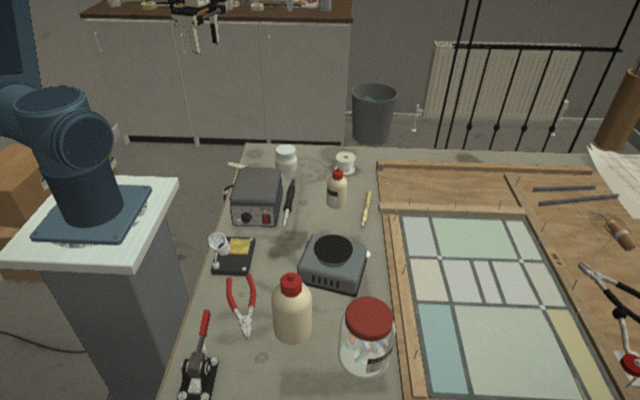

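Top view: candidates for the bottle are cream/red at (289,181), about 19 px wide (≈48 mm), and at (432,206), about 28 px wide (≈70 mm). The small one fits. The jar is at (236,234), the spool at (235,176) and the pad at (377,181). Next I measure them and confirm with a crop.

```bash
cat > h.py <<'E'
import cv2,numpy as np
from station import arm
def cast(d,u,v,z):
    R,t=np.array(d["R"]),np.array(d["t"]);c=-R.T@t
    r=R.T@np.array([(u-d["cx"])/d["fx"],(v-d["cy"])/d["fy"],1]);return c+r*(z-c[2])/r[2]
def proj(d,X):
    p=np.array(d["R"])@X+d["t"];return d["fx"]*p[0]/p[2]+d["cx"],d["fy"]*p[1]/p[2]+d["cy"]
def blobs(d,mask,box):
    x0,y0,x1,y1=box;m=np.zeros(mask.shape,np.uint8);m[y0:y1,x0:x1]=mask[y0:y1,x0:x1]
    c=max(cv2.findContours(m,cv2.RETR_EXTERNAL,cv2.CHAIN_APPROX_NONE)[0],key=cv2.contourArea)
    return cv2.minEnclosingCircle(c),cv2.boundingRect(c),cv2.contourArea(c)
E
python3 - <<'E'
from h import *
d=arm.get_image("top");s=arm.get_image("side")
def masks(d):
    h=cv2.cvtColor(d["image"],cv2.COLOR_RGB2HSV).astype(int);H,S,V=h[...,0],h[...,1],h[...,2]
    red=((H<8)|(H>170))&(S>140)&(V>80)
    cream=(H>5)&(H<30)&(S>35)&(V>150)
    return red.astype(np.uint8),cream.astype(np.uint8),(V<40).astype(np.uint8)
r,c,k=masks(d);r2,c2,k2=masks(s)
for n,m,b in(("small red",r,(270,165,310,200)),("small body",c|r,(270,165,310,200)),("big body",c|r,(412,188,450,225)),("pad",k,(350,155,402,212))): print(n,blobs(d,m,b))
for n,m,b in(("S red",r2,(320,160,355,215)),("S body",c2|r2,(320,160,355,215)),("S pad",k2,(300,230,370,268))): print(n,blobs(s,m,b))
(u,v),_,_=blobs(d,r,(270,165,310,200))[0],0,0
u,v=blobs(d,r,(270,165,310,200))[0][0];print("bottle top@.1",cast(d,u,v,.095))
(u,v),rr=blobs(d,k,(350,155,402,212))[0];print("pad",cast(d,u,v,.072),rr*2/448*1.12)
(x,y,w,h)=blobs(s,c2|r2,(320,160,355,215))[1];print("side base front",cast(s,x+w/2,y+h,0))
(u,v),rr=blobs(s,k2,(300,230,370,268))[0];print("side pad",cast(s,u,v,.072))
for n,uv,z in(("jar",(236,234),.06),("spool",(235,176),.04)):print(n,cast(d,*uv,z))
a=cv2.resize(d["image"][140:260,210:460],None,fx=3,fy=3);b=cv2.resize(s["image"][150:270,270:400],None,fx=3,fy=3)
b=cv2.resize(b,(260,240));o=np.zeros((600,750,3),np.uint8);o[:360]=a;o[360:600,:260]=b
cv2.imwrite("pics/crop.png",o[...,::-1])
E
```

```text
small red (((288.2173767089844, 179.17391967773438), 4.221090316772461), (284, 176, 9, 8), 44.0)
small body (((288.5, 179.0), 8.500100135803223), (281, 172, 16, 15), 140.5)
big body (((432.5769348144531, 203.14102172851562), 12.60630989074707), (420, 193, 26, 23), 375.0)
pad (((376.7742004394531, 181.03225708007812), 13.80824089050293), (363, 168, 28, 27), 555.0)
S red (((337.5, 173.5), 5.147915363311768), (333, 169, 10, 10), 65.0)
S body (((339.5, 186.0), 19.319778442382812), (333, 167, 15, 39), 199.5)
S pad (((332.8888854980469, 248.0), 18.1387996673584), (315, 236, 37, 27), 711.0)
bottle top@.1 [0.57108644 0.07002465 0.095     ]
pad [ 0.56480072 -0.15532401  0.072     ] 0.06904120445251466
side base front [0.58201876 0.06129973 0.        ]
side pad [ 0.56415637 -0.15595675  0.072     ]
jar [0.43503939 0.21071435 0.06      ]
spool [0.58915919 0.21696567 0.04      ]
```

View pics/crop.png

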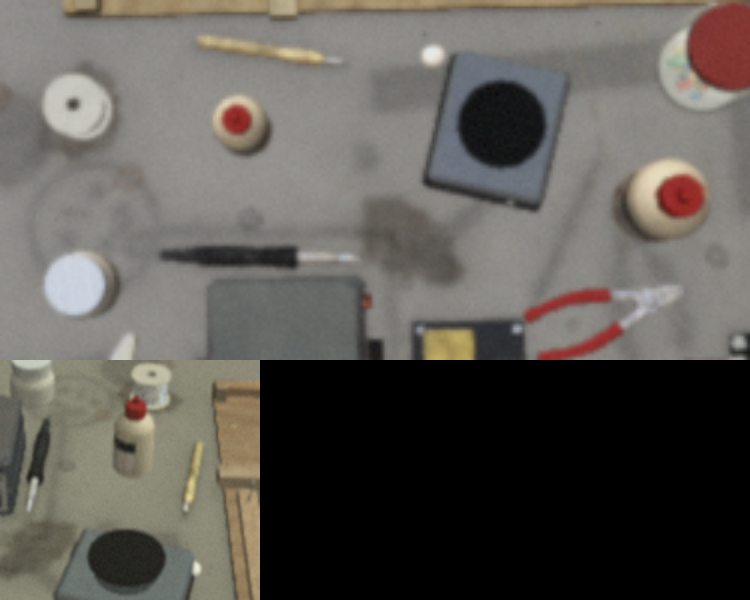

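The crop confirms it: the small bottle at (289,180) has a slim pointed cap. The large one at (432,206) is about 1.5× wider, so it is a look-alike. Two views agree on the pad, (0.565,-0.155). I move above the bottle.

```bash
R='{"translation":[-0.385,0.65,0],"turn":0}'; python3 -m handwheel '[{"translation":[-0.385,0.65,0],"turn":0},{"translation":[-0.385,0.65,0],"turn":0},{"translation":[-0.385,0.65,0],"turn":0},{"translation":[-0.385,0.65,0],"turn":0},{"translation":[-0.385,0.65,0],"turn":0},{"translation":[-0.385,0.65,0],"turn":0},{"translation":[-0.385,0.65,0],"turn":0}]' 1
python3 -m handwheel '[{"translation":[-0.385,0.65,0],"turn":0},{"translation":[-0.385,0.65,0],"turn":0},{"translation":[-0.385,0.65,0],"turn":0},{"translation":[-0.385,0.65,0],"turn":0},{"translation":[-0.385,0.65,0],"turn":0},{"translation":[-0.385,0.65,0],"turn":0},{"translation":[-0.385,0.65,0],"turn":0},{"translation":[-0.385,0.65,0],"turn":0}]'
cat >> h.py <<'E'
from scipy.spatial.transform import Rotation as Ro
def delta(target,s=None):
    s=s or arm.observe();w,x,y,z=s["ee_rot"];R=Ro.from_quat([x,y,z,w]).as_matrix()
    return np.round(R.T@(np.array(target)-s["eef_pos"])/.4,4)
E
python3 - <<'E'
from h import *
print(arm.observe()["eef_pos"],arm.observe()["ee_rot"])
d=arm.get_image("wrist");cv2.imwrite("pics/w1.png",d["image"][...,::-1]);np.save("w1.npy",d,allow_pickle=True)
print(proj(d,np.array([.571,.07,.1])),proj(d,np.array([.571,.07,.0])))
print(delta([.571,.07,.205]))
E
```

```text
t: 0.9
eef_pos: [0.3724, 0.2934, 0.2057]
ee_rot: [0.001, 0.81, 0.586, 0.0]
ft_force: [-0.1, 0.8, -0.1]
finger_gap: 0.0928
t: 1.7
eef_pos: [0.5691, 0.0712, 0.2049]
ee_rot: [-0.001, 0.809, 0.588, -0.0]
ft_force: [0.8, 0.4, -0.8]
finger_gap: 0.0928
[0.56910634 0.07117963 0.20491481] [-7.90159803e-04  8.08613989e-01  5.88338805e-01 -4.93198880e-04]
(np.float64(324.40694693267386), np.float64(194.99343228796215)) (np.float64(324.45832741563436), np.float64(172.71345315795614))
[-0.0031  0.008   0.0003]
```

View pics/w1.png

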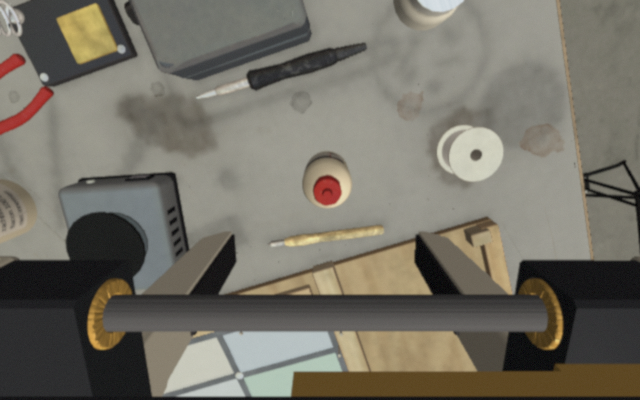

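The wrist view shows the bottle with its cap tip at about (327,189) and its body outline centred at about (327,180), between the jaws horizontally. I refine its position from the cap and measure the pad here too.

```bash
python3 - <<'E'
from h import *
d=np.load("w1.npy",allow_pickle=True).item();im=d["image"]
h=cv2.cvtColor(im,cv2.COLOR_RGB2HSV).astype(int);H,S,V=h[...,0],h[...,1],h[...,2]
red=(((H<8)|(H>170))&(S>140)).astype(np.uint8);cream=((H>5)&(H<30)&(S>40)&(V>130)).astype(np.uint8)
a=blobs(d,red,(295,145,360,212));b=blobs(d,red|cream,(295,145,360,212));print(a,b)
print("cap",cast(d,*a[0][0],.090),"tip",cast(d,327,189,.103))
x,y,w,hh=b[1]
# far (top of picture) edge of base on bench: z=0; sides
print("base far edge",cast(d,x+w/2,y,0)," camera",-np.array(d["R"]).T@d["t"])
for z in(.0,.07):
  for ang in range(0,360,90):
    c=np.array([*cast(d,*a[0][0],.09)[:2],z])+.024*np.array([np.cos(np.radians(ang)),np.sin(np.radians(ang)),0]);print(z,ang,np.round(proj(d,c)))
# pad: dark ellipse
k=(V<45).astype(np.uint8);p=blobs(d,k,(62,205,150,262));print("pad",p,cast(d,*p[0][0],.072))
print(delta([*cast(d,*a[0][0],.09)[:2],.051]))
E
```

```text
(((326.85809326171875, 189.96958923339844), 14.318655014038086), (314, 176, 27, 29), 567.0) (((327.0865478515625, 183.11538696289062), 25.00050926208496), (305, 160, 47, 49), 1744.0)
cap [0.56980053 0.07264801 0.09      ] tip [0.56597826 0.07391799 0.103     ]
base far edge [0.5586105  0.07877986 0.        ]  camera [0.50041194 0.09304263 0.38469034]
0.0 0 [333. 191.]
0.0 90 [347. 165.]
0.0 180 [320. 151.]
0.0 270 [306. 177.]
0.07 0 [334. 208.]
0.07 90 [351. 177.]
0.07 180 [319. 161.]
0.07 270 [302. 193.]
pad (((102.7489242553711, 252.9163055419922), 41.54310607910156), (62, 213, 83, 49), 3088.5) [ 0.56683011 -0.15706894  0.072     ]
[0.0021 0.0038 0.3853]
```

Bottle at about (0.570,0.073), agreeing with the top view within 3 mm. I descend to grip at 48 mm and close.

```bash
python3 -m handwheel '[{"translation":[0.002,0.004,0.1],"turn":0},{"translation":[0.002,0.004,0.2],"turn":0},{"translation":[0.002,0.004,0.27],"turn":0},{"translation":[0.002,0.004,0.33],"turn":0},{"translation":[0.002,0.004,0.37],"turn":0},{"translation":[0.002,0.004,0.385],"turn":0},{"translation":[0.002,0.004,0.385],"turn":0},{"translation":[0.002,0.004,0.385],"turn":0}]' 1
python3 -m handwheel '[{"translation":[0,0,0],"turn":0},{"translation":[0,0,0],"turn":0},{"translation":[0,0,0],"turn":0},{"translation":[0,0,0],"turn":0},{"translation":[0,0,0],"turn":0},{"translation":[0,0,0],"turn":0},{"translation":[0,0,0],"turn":0},{"translation":[0,0,0],"turn":0}]' 0.3 25
python3 -m handwheel '[{"translation":[0,0,0],"turn":0},{"translation":[0,0,0],"turn":0},{"translation":[0,0,0],"turn":0}]' 
python3 - <<'E'
from h import *
print(arm.observe()["eef_pos"],arm.observe()["ft_force"],arm.observe()["finger_gap"])
E
```

```text
t: 2.55
eef_pos: [0.5711, 0.0726, 0.0529]
ee_rot: [0.0, 0.808, 0.59, 0.001]
ft_force: [0.1, 1.2, 0.8]
finger_gap: 0.0931
t: 3.35
eef_pos: [0.5709, 0.0716, 0.0518]
ee_rot: [0.0, 0.808, 0.589, -0.0]
ft_force: [0.2, -0.7, 0.6]
finger_gap: 0.0475
t: 3.65
eef_pos: [0.5708, 0.0717, 0.0517]
ee_rot: [-0.0, 0.808, 0.589, -0.0]
ft_force: [0.1, 0.4, 0.4]
finger_gap: 0.0475
[0.5708329  0.07167811 0.05173909] [0.0897734  0.43134912 0.42552172] 0.04745675036072544
```

The opening of 47.5 mm shows the bottle is held. I lift it, carry it over the pad, then check.

```bash
python3 -m handwheel '[{"translation":[0,0,-0.08],"turn":0},{"translation":[0,0,-0.18],"turn":0},{"translation":[0,0,-0.275],"turn":0},{"translation":[0,0,-0.275],"turn":0}]' 
python3 -m handwheel '[{"translation":[-0.08,0.025,0],"turn":0},{"translation":[-0.18,0.055,0],"turn":0},{"translation":[-0.28,0.085,0],"turn":0},{"translation":[-0.38,0.115,0],"turn":0},{"translation":[-0.47,0.14,0],"turn":0},{"translation":[-0.52,0.155,0],"turn":0},{"translation":[-0.546,0.162,0],"turn":0},{"translation":[-0.546,0.162,0],"turn":0}]'
python3 - <<'E'
from h import *
s=arm.observe();print(s["eef_pos"],s["ft_force"],s["finger_gap"]);print(delta([.5657,-.156,.13]))
d=arm.get_image("side");t=arm.get_image("wrist")
o=np.vstack([cv2.resize(d["image"][130:310,240:440],None,fx=2,fy=2)[:300],cv2.resize(t["image"],(480,300))[:,40:440]])
cv2.imwrite("pics/c2.png",o[...,::-1])
E
```

```text
t: 4.05
eef_pos: [0.5743, 0.0715, 0.1674]
ee_rot: [0.003, 0.808, 0.589, 0.004]
ft_force: [1.6, -0.9, -1.1]
finger_gap: 0.0474
t: 4.85
eef_pos: [0.5651, -0.157, 0.1607]
ee_rot: [-0.001, 0.809, 0.588, -0.0]
ft_force: [0.3, 0.5, -1.4]
finger_gap: 0.0474
[ 0.5651437  -0.15696248  0.16065503] [ 0.28970914  0.48998593 -1.39740851] 0.047447438855592286
[0.0027 0.0007 0.0766]
```

View pics/c2.png

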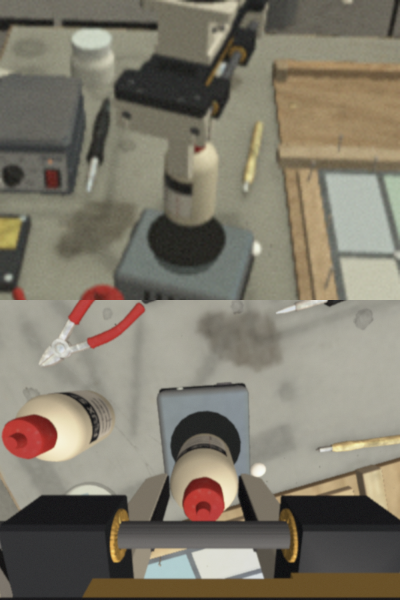

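The bottle is upright in the grip and over the pad; the base is still about 37 mm above it. I lower to just past contact (TCP 0.1237), with a firmer grip.

```bash
python3 -m handwheel '[{"translation":[0.002,0,0.04],"turn":0},{"translation":[0.002,0,0.075],"turn":0},{"translation":[0.002,0,0.09],"turn":0},{"translation":[0.002,0,0.1],"turn":0},{"translation":[0.002,0,0.11],"turn":0},{"translation":[0.002,0,0.11],"turn":0},{"translation":[0.002,0,0.11],"turn":0}]' - 40
python3 -m handwheel '[{"translation":[0,0,0.007],"turn":0},{"translation":[0,0,0.013],"turn":0},{"translation":[0,0,0.013],"turn":0},{"translation":[0,0,0.013],"turn":0}]'
```

```text
t: 5.65
eef_pos: [0.5665, -0.1551, 0.1187]
ee_rot: [0.0, 0.808, 0.589, 0.0]
ft_force: [-0.8, 2.0, 3.4]
finger_gap: 0.0468
t: 6.05
eef_pos: [0.5665, -0.1554, 0.1131]
ee_rot: [0.001, 0.808, 0.589, 0.001]
ft_force: [-0.5, 3.4, 5.9]
finger_gap: 0.0471
```

```bash
python3 -m handwheel '[{"translation":[0,0,0.005],"turn":0},{"translation":[0,0,0.008],"turn":0},{"translation":[0,0,0.008],"turn":0}]'
python3 -m handwheel '[{"translation":[0,0,0.004],"turn":0},{"translation":[0,0,0.004],"turn":0},{"translation":[0,0,0.004],"turn":0}]'
```

```text
t: 6.35
eef_pos: [0.567, -0.1554, 0.1116]
ee_rot: [0.001, 0.808, 0.589, 0.001]
ft_force: [-3.7, 5.0, 15.1]
finger_gap: 0.047
t: 6.65
eef_pos: [0.5673, -0.1556, 0.1114]
ee_rot: [0.002, 0.808, 0.589, 0.001]
ft_force: [-4.7, 6.4, 22.8]
finger_gap: 0.0476
```

The pad is on its stop: z has stalled and the force has jumped to 22.8 N. I hold for about 1.6 s and look.

```bash
python3 -m handwheel '[{"translation":[0,0,0],"turn":0},{"translation":[0,0,0],"turn":0},{"translation":[0,0,0],"turn":0},{"translation":[0,0,0],"turn":0},{"translation":[0,0,0],"turn":0},{"translation":[0,0,0],"turn":0},{"translation":[0,0,0],"turn":0},{"translation":[0,0,0],"turn":0}]'
python3 -m handwheel '[{"translation":[0,0,0],"turn":0},{"translation":[0,0,0],"turn":0},{"translation":[0,0,0],"turn":0},{"translation":[0,0,0],"turn":0},{"translation":[0,0,0],"turn":0},{"translation":[0,0,0],"turn":0},{"translation":[0,0,0],"turn":0},{"translation":[0,0,0],"turn":0}]'
python3 - <<'E'
from h import *
d=arm.get_image("side")
t=arm.get_image("wrist");cv2.imwrite("pics/c3.png",np.vstack([cv2.resize(d["image"][160:310,270:400],None,fx=3,fy=3)[:300],t["image"][:300,120:510]])[...,::-1])
E
```

```text
t: 7.45
eef_pos: [0.5673, -0.1555, 0.1114]
ee_rot: [0.002, 0.808, 0.589, 0.001]
ft_force: [-5.2, 6.1, 22.6]
finger_gap: 0.0473
t: 8.25
eef_pos: [0.5673, -0.1556, 0.1115]
ee_rot: [0.002, 0.808, 0.589, 0.001]
ft_force: [-5.9, 4.8, 22.7]
finger_gap: 0.0475
```

View pics/c3.png

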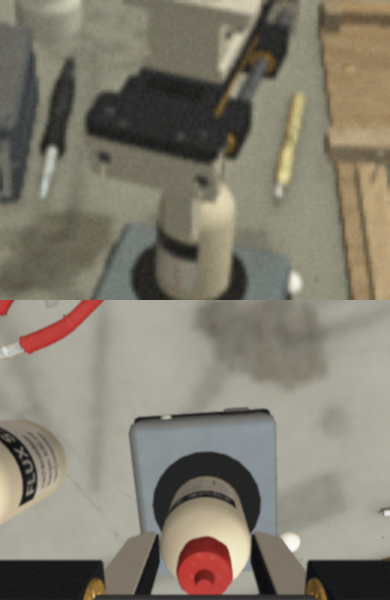

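The bottle is upright and centred on the depressed pad (TCP 0.1114 − grip 0.0517 puts the base at 59.7 mm, no slip). I lift and carry it back.

```bash
python3 -m handwheel '[{"translation":[0,0,-0.03],"turn":0},{"translation":[0,0,-0.08],"turn":0},{"translation":[0,0,-0.14],"turn":0},{"translation":[0,0,-0.14],"turn":0}]' 
python3 -m handwheel '[{"translation":[0.08,-0.025,0],"turn":0},{"translation":[0.18,-0.055,0],"turn":0},{"translation":[0.28,-0.085,0],"turn":0},{"translation":[0.38,-0.115,0],"turn":0},{"translation":[0.47,-0.14,0],"turn":0},{"translation":[0.52,-0.155,0],"turn":0},{"translation":[0.544,-0.162,0],"turn":0},{"translation":[0.544,-0.162,0],"turn":0}]'
python3 - <<'E'
from h import *
print(delta([.5708,.0717,.0530]))
E
```

```text
t: 8.75
eef_pos: [0.5679, -0.157, 0.1665]
ee_rot: [0.003, 0.808, 0.589, 0.001]
ft_force: [-0.7, -0.1, -0.7]
finger_gap: 0.0473
t: 9.55
eef_pos: [0.5704, 0.0723, 0.1625]
ee_rot: [-0.0, 0.808, 0.59, -0.001]
ft_force: [-0.3, -0.1, -0.7]
finger_gap: 0.0472
[-0.001   0.0018  0.2737]
```

```bash
python3 -m handwheel '[{"translation":[0,0,0.08],"turn":0},{"translation":[0,0,0.16],"turn":0},{"translation":[0,0,0.22],"turn":0},{"translation":[0,0,0.25],"turn":0},{"translation":[0,0,0.265],"turn":0},{"translation":[0,0,0.272],"turn":0},{"translation":[0,0,0.272],"turn":0},{"translation":[0,0,0.272],"turn":0}]'
python3 -m handwheel '[{"translation":[0,0,0.002],"turn":0},{"translation":[0,0,0.003],"turn":0},{"translation":[0,0,0.003],"turn":0},{"translation":[0,0,0.003],"turn":0}]'
```

```text
t: 10.35
eef_pos: [0.5718, 0.0715, 0.0561]
ee_rot: [0.001, 0.808, 0.589, 0.001]
ft_force: [0.8, 0.5, -1.5]
finger_gap: 0.0471
t: 10.75
eef_pos: [0.5709, 0.0717, 0.0539]
ee_rot: [0.0, 0.808, 0.589, 0.0]
ft_force: [0.5, 0.2, -1.1]
finger_gap: 0.0469
```

Still about 2 mm up (0.0539 against 0.0517).

```bash
python3 -m handwheel '[{"translation":[0,0,0.003],"turn":0},{"translation":[0,0,0.005],"turn":0},{"translation":[0,0,0.005],"turn":0},{"translation":[0,0,0.005],"turn":0}]'
```

```text
t: 11.15
eef_pos: [0.5709, 0.0717, 0.0518]
ee_rot: [-0.0, 0.808, 0.589, 0.0]
ft_force: [-0.2, -0.4, -0.8]
finger_gap: 0.0473
```

```bash
python3 -m handwheel '[{"translation":[0,0,0.002],"turn":0},{"translation":[0,0,0.002],"turn":0},{"translation":[0,0,0.002],"turn":0}]' - 10
python3 -m handwheel '[{"translation":[0,0,0],"turn":0},{"translation":[0,0,0],"turn":0},{"translation":[0,0,0],"turn":0},{"translation":[0,0,0],"turn":0},{"translation":[0,0,0],"turn":0},{"translation":[0,0,0],"turn":0},{"translation":[0,0,0],"turn":0},{"translation":[0,0,0],"turn":0}]' 1
python3 -m handwheel '[{"translation":[0,0,-0.05],"turn":0},{"translation":[0,0,-0.12],"turn":0},{"translation":[0,0,-0.24],"turn":0},{"translation":[0,0,-0.36],"turn":0},{"translation":[0,0,-0.385],"turn":0},{"translation":[0,0,-0.385],"turn":0},{"translation":[0,0,-0.385],"turn":0},{"translation":[0,0,-0.385],"turn":0}]'
python3 - <<'E'
from h import *
d=arm.get_image("wrist");s=arm.get_image("side")
im=d["image"];h=cv2.cvtColor(im,cv2.COLOR_RGB2HSV).astype(int);H,S,V=h[...,0],h[...,1],h[...,2]
red=(((H<8)|(H>170))&(S>140)).astype(np.uint8)
a=blobs(d,red,(295,145,360,225));print("cap",a[0],cast(d,*a[0][0],.09))
k=(V<45).astype(np.uint8);p=blobs(d,k,(62,205,150,262));print("pad",p,cast(d,*p[0][0],.072))
cv2.imwrite("pics/c4.png",np.vstack([s["image"][120:320,100:500],im[:300,120:520]])[...,::-1])
E
```

```text
t: 11.45
eef_pos: [0.5712, 0.0717, 0.0516]
ee_rot: [0.0, 0.808, 0.589, 0.0]
ft_force: [-1.4, 0.2, 4.7]
finger_gap: 0.0481
t: 12.25
eef_pos: [0.5709, 0.0717, 0.051]
ee_rot: [0.0, 0.808, 0.589, 0.0]
ft_force: [-0.0, 0.4, -0.4]
finger_gap: 0.0928
t: 13.05
eef_pos: [0.5695, 0.0717, 0.2026]
ee_rot: [-0.001, 0.808, 0.589, -0.002]
ft_force: [0.1, -0.1, -0.7]
finger_gap: 0.0928
cap ((326.007080078125, 190.7872314453125), 14.353885650634766) [0.56983581 0.07240106 0.09      ]
pad (((101.56109619140625, 251.47760009765625), 40.69109344482422), (62, 213, 81, 49), 3078.0) [ 0.56515274 -0.15516575  0.072     ]
```

View pics/c4.png

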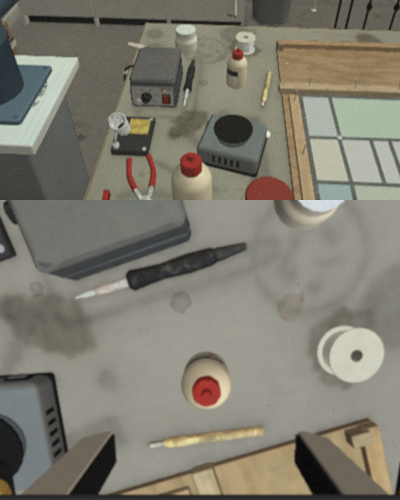

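The bottle stands upright at its start place (cap within 1 mm of before), the pad is up, the jar and spool are unmoved, and the gripper is clear.

```bash
python3 -c "
from station import arm
arm.sign_off()"
```

```text
the job is handed in; nothing more can be done
```

The flux bottle was pressed on the shaker pad, stood back where it came from and let go. The job was handed in at about 13 s of the 56 s allowed; the sign-off gives no verdict.

- **Press:** I held the small bottle (47.5 mm across the jaws) upright on the pad and pressed it to the stop. The tool height put the bottle's base at about 60 mm, with about 23 N at the wrist, and it stayed there for more than 1.6 s. That force is well over the 8 to 9 N needed, but under the limits.
- **Final checks:** The last pictures show the bottle upright, its cap within 1 mm of where it was at the start. The pad looks up again, the jar and spool look unmoved, and the open gripper is about 15 cm higher.
- **Disagreements:** One rough side-view estimate of the bottle's position before the grasp was about 1 cm off the top view, because the colour mask was poor. The wrist camera agreed with the top view to 3 mm, so I used that. No other checks failed.

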